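# Hold the sandwich grill open

## Task

The toasted sandwich in the grill is done: take the kitchen timer off the grill's lid and stand it upright on the bare worktop without dropping it, and slide the catch at the front right of the grill fully to the right so that the lid is free. Then raise the lid by its handle to 60 degrees and keep hold of it there, because it falls shut when let go and I need both hands to lift the sandwich out; your program finishes while holding the lid open at 60 degrees. Leave the sandwich, the mug and the two jars where they are, and do not let the lid drop.

Things in the scene. Friction and masses are not known exactly. Their poses are not given: they have to be found in the camera images.
- grill: Two-slice sandwich grill, black plastic and metal, 200 deep x 260 wide, flat lid top 107 above the worktop when shut; fixed. Origin under its centre on the worktop; own x points from its front (handle side, facing the robot) to the back, y to its left. Lower plate 48 above the worktop. Hinge line of the lid: parallel to own y at x = +92, z = 78.
- grill_lid (a joint): Lid angle in rad: 0 shut, 1.047 = 60 degrees, at most 1.75. With its handle it weighs about 0.8 kg, has no stay or spring and falls shut from any angle below 90 degrees; lifting it takes about 4 N at the handle.
- handle (a point): Lid's handle: round bar 16 thick, 100 long, parallel to the hinge, on two 13 mm arms 42 either side of its middle. Origin: middle of the bar; lid shut, it is at x = -150, z = 90 in the grill's frame, 42 free between bar and lid, nothing below. Axes as the grill's, turning with the lid. Pinched from above the bar can turn between the fingers, so the gripper may stay upright as the lid rises.
- catch (a joint): Travel of the slide catch in m: 0 hooked over the lid's striker (holds the lid shut), 0.024 fully to the right (free); it slides along the grill's own -y, resists with about 2 N and stays where it is left. The hook is clear of the striker from 0.015.
- catch_tab (a point): Middle of the top of the catch's thumb tab: upright black fin, 10 thick (along the grill's y), 26 deep, 44 tall, top 88 above the worktop, in front of the grill, right of the handle; hooked, it is at x = -127, y = -90 in the grill's frame (fin from x = -114 to -139; the lid's striker behind it sticks out to x = -107). Pinch it from above and drag it, or push its left side.
- timer: Mechanical kitchen timer, squat round pot shape with a domed top and small knob, 66 diameter x 69 tall, 0.14 kg, standing on the lid. Origin at the centre of its underside, z up. Widest (66) up to about 45 above its underside.
- toastie: Toasted sandwich lying between the plates, 98 x 96 x 22, origin at the centre of its underside; hardly seen while the lid is shut.
- jam_jar: Closed jam jar with a striped lid, 71 diameter x 89 tall; bystander behind and to the right of the grill. Origin at the centre of its underside.
- bail_jar: Glass clip-top jar of brown sugar, 75 x 67 x 96; bystander to the left of the grill. Origin at the centre of its underside.
- mug: Small white coffee cup with a handle, 62 x 88 x 50; bystander left of the grill. Origin at the centre of its underside. The worktop in front of the cup and the clip-top jar, to the left of the grill's handle, is bare up to its front edge (x = 0.3 m).

How it is judged (in metres and radians):
On the way:
1. the timer stands upright on the worktop, let go, and the catch is slid clear, with the lid still shut (height (world z) of timer below 0.006 m and angle between timer's own z axis and vertical below 0.12 rad and contact force between the fingers and timer below 0.1 N and linear speed of timer below 0.03 m/s and value of joint catch above 0.018 m and value of joint grill_lid below 0.1 rad), for 0.2 s.
At the end, for the whole second after the job is handed in: The lid is held still at 60 degrees (55 to 65) by the fingers on its handle for the last second, the catch is free (over 16 mm), the timer stands upright and untouched on the worktop (underside within 6 mm of it), and the sandwich lies on the lower plate within 20 mm of where it was (value of joint grill_lid between 0.96 and 1.134 rad and velocity of joint grill_lid between -0.05 and 0.05 rad/s and contact force between the fingers and handle_bar above 1 N and value of joint catch above 0.016 m and height (world z) of timer between -0.004 and 0.006 m and angle between timer's own z axis and vertical below 0.12 rad and contact force between each of the arm, the fingers and timer below 0.1 N and contact force between timer and grill below 0.1 N and contact force between toastie and grill_lid below 0.1 N and distance of toastie from where it was at the start of the episode below 0.02 m); the arm keeps its last pose, push and grip.
It fails at once if the lid is let drop (falls faster than 1.2 rad/s) (velocity of joint grill_lid below -1.2 rad/s).
It fails at once if the timer is tipped over (angle between timer's own z axis and vertical above 0.6 rad).
It fails at once if the timer is dropped on the worktop instead of set down (height (world z) of timer below 0.015 m and linear speed of timer above 0.7 m/s).
It fails at once if the mug or a jar is moved by more than 25 mm (distance of any of mug, jam_jar, bail_jar from where it was at the start of the episode above 0.025 m).
It fails at once if the sandwich is dragged by more than 25 mm (distance of toastie from where it was at the start of the episode above 0.025 m).
It also fails if it takes over 64 s, if anything falls off the work surface, if the arm or the gripper's body presses on something with over 40 N, if the wrist force passes 120 N, or if a joint passes its speed limit or range.

## Robot

A 6-joint arm with a two-finger parallel gripper is mounted at the origin on a cart in front of the work surface, level with it; the furniture and walls round the work are solid. World frame = base frame: x ahead of the robot, y to its left, z up, the work surface at z = 0. Lengths are in m, angles in degrees, forces in N, time in s.
With the tool pointing down it reaches from about 0.35 to 0.875 m from the base axis. Payload 4.2 kg.
Tool frame: the origin (TCP) lies midway between the tips of the shut fingers; the grasp point (between the pads) lies 19 mm behind it; z points along the fingers, y is the line along which they close (so a half turn about z gives the same grasp; the last joint's range is limited). The gripper opens to 87 mm and grips with 3 to 60 N. Pads are 19 mm wide; open, the fingers measure 117 mm over their backs; the gripper's body (75 mm by 190 mm) begins 51 mm behind the grasp point.
Start: joints at [-48.896, 22.042, 0.453, 0, -68.411, -14.817], TCP at [0.277, -0.56, 0.223] pointing down, gripper open.
Joint ranges: [-179.83, 179.83], [-69.29, 118.12], [-61.27, 80.66], [-181.25, 117.63], [-171.15, -9.14], [-177.46, 177.46]. Speed limits (degrees/s): [159.86, 159.86, 180, 180, 180, 180].

## Interface

Orientations are given as a 3x3 rotation matrix whose columns are the frame's x, y, z axes.
In Python, from station import r gives the robot as it stands.
- The arm moves only by the tool inch_along, called as name([rows], argument=value, ...), one row to a line, values as JSON. Schema: {"type":"object","properties":{"plan":{"type":"array","items":{"type":"array","items":{"type":"number"},"minItems":7,"maxItems":7},"minItems":1,"maxItems":8},"only":{"type":"string"},"quiet":{"type":"boolean"},"lines":{"type":"string"}},"required":["plan"],"additionalProperties":false}. plan is a list of rows, 1 to 8 of them, each of 7 numbers: the opening from 0.0 (shut) to 1.0 (fully open), then dx, dy, dz in normalised numbers (1 is 600 mm), then a rotation vector rx, ry, rz in a scale on which 1.0 is 180 degrees; each row is the pose to reach, as a shift and turn from the pose commanded when the call began, along the tool's axes at that moment; what a row does not reach only later rows make up. A row lasts 1/10 s, in which the tool goes at most 0.05 m and 8.59 degrees, less where a joint would pass 70% of its speed; a pose out of reach is approached as far as the arm can. The fingers move at their own pace and stop on an object; the grip force is fixed at half the most. Time passes only in rows, so rows that do not move let the fingers close. The tool returns the time, the measured TCP pose, the force, the opening and the grip force at its end. only (a regular expression) keeps the lines of the reply that match it, lines (a string "A,B") keeps lines A to B, and quiet returns only ok. No shift or turn number may pass 1 either way. Input that does not fit is refused with a message, and nothing moves.
- r.sense(): the state, without advancing time (a new reading comes with each control period).
- r.capture(name): name is "side" or "top" or "wrist"; returns a dict with "pixels" (400x640x3 uint8, red, green, blue), "z_map" (400x640 float32, m along the optical axis (not along the pixel's ray), 0 where there is no reading), "K" (3x3 intrinsics, pixels), "world_from_camera" (4x4, takes a point from camera to world coordinates). Camera axes: x right, y up, looking along -z (the intrinsics and any distortion apply to the point x, -y, -z); pixel columns grow to the right and rows downward; lengths in m; the calibration is good to about 2 mm. A picture is of the moment at which its call begins.
- r.finish_job(): hands the job in; it is judged then, once.
The state is a dict: "time_s": time; "joints": joint angles; "joint_velocities": joint speeds; "effort": joint torques, N m; "tcp_pos": TCP position; "ee_rot": TCP orientation; "wrist_force": force on the tool from outside, world axes, zero at the start; "moment": the same for the moment, N m; "gripper_width": opening from 0.0 (shut) to 1.0 (fully open); "gripper_force": force on a finger pad.
Only numpy, scipy, OpenCV 4.12 (cv2) and the standard library are available. Lean on these libraries where they do the work, as an engineer would, in place of code of your own. Each camera call takes 0.05 s, during which the arm holds its last target. There are 200 camera calls.

## Working session

There is one attempt and no reset: what is moved stays moved. The work goes in short steps, Python scripts to look and compute and a tool call to move; the robot and the scene stay as the last step left them, time stands still between calls to the robot, and variables do not carry over. Pictures are saved under pics/ and viewed, at most 10 in all, crops included, and the job is handed in when it is done.

```bash
ls; mkdir -p pics; cat > h.py <<'E'
import numpy as np, cv2
from station import r
def pts(c):
    z=c["z_map"];K=c["K"];h,w=z.shape
    u,v=np.meshgrid(np.arange(w),np.arange(h))
    P=np.stack([(u-K[0,2])/K[0,0]*z,-(v-K[1,2])/K[1,1]*z,-z],-1)
    T=c["world_from_camera"];return P@T[:3,:3].T+T[:3,3]
def save(c,n): cv2.imwrite(f"pics/{n}.png",c["pixels"][...,::-1])
E
python3 - <<'E'
from h import *
s=r.sense();print({k:np.round(v,3).tolist() for k,v in s.items()})
ims=[]
for n in("top","side"):
    c=r.capture(n);np.savez(f"{n}0.npz",**c);save(c,n+"0");print(n,np.round(c["world_from_camera"],3).tolist(),c["K"].tolist(),(c["z_map"]>0).mean())
E
```

```text
pics
station.py
{'time_s': 0.0, 'joints': [-48.896, 22.092, 0.379, -0.031, -68.411, -14.817], 'joint_velocities': [-0.005, 0.015, 0.038, 0.07, 0.026, -0.096], 'effort': [0.001, -39.067, 18.741, 4.22, 0.011, -0.0], 'tcp_pos': [0.277, -0.56, 0.221], 'ee_rot': [[-0.897, -0.443, -0.001], [-0.443, 0.897, 0.002], [0.0, 0.002, -1.0]], 'wrist_force': [0.681, 0.805, -0.882], 'moment': [0.006, -0.032, 0.025], 'gripper_force': 0.0, 'gripper_width': 1.0}
top [[0.018, 0.993, -0.115, 0.461], [-1.0, 0.017, -0.007, 0.056], [-0.005, 0.115, 0.993, 1.4], [0.0, 0.0, 0.0, 1.0]] [[498.7108900213885, 0.0, 316.01570308610314], [0.0, 498.7108900213885, 196.22317028180348], [0.0, 0.0, 1.0]] 0.9957734375
side [[0.991, -0.085, 0.106, 0.689], [0.133, 0.458, -0.879, -0.764], [0.026, 0.885, 0.465, 0.534], [0.0, 0.0, 0.0, 1.0]] [[398.44307611064215, 0.0, 319.7938614898206], [0.0, 398.44307611064215, 198.34522062204903], [0.0, 0.0, 1.0]] 0.996078125
```

View pics/top0.png

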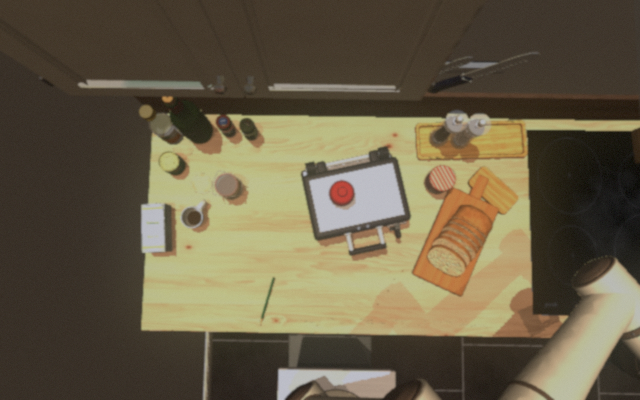

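View pics/side0.png

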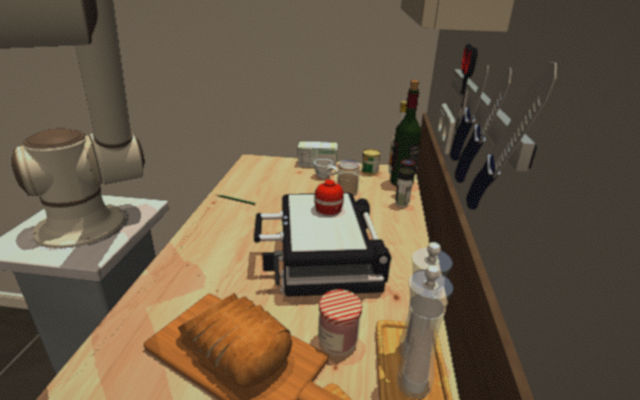

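Top view: the timer is at about (342,193), the handle bar at (367,248) and the catch tab at (397,234). The side view shows the timer at (329,197), the bar's near end at (262,238) and the tab at (270,260). Next I measure these from both views.

```bash
python3 - <<'E'
from h import *
C={n:dict(np.load(n+"0.npz")) for n in("top","side")}
for n,c in C.items():
    P=pts(c);hsv=cv2.cvtColor(c["pixels"],cv2.COLOR_RGB2HSV)
    m=((hsv[...,0]<6)|(hsv[...,0]>174))&(hsv[...,1]>190)&(hsv[...,2]>70)
    k,l,st,_=cv2.connectedComponentsWithStats(m.astype(np.uint8))
    win=(329,197) if n=="side" else (342,193)
    L=l[win[1]-5:win[1]+8,win[0]-5:win[0]+5];i=np.bincount(L[L>0]).argmax()
    q=P[l==i];print(n,"timer",st[i],np.percentile(q,[2,50,98],axis=0).round(3).tolist())
    # grill pts by world box
    hi=(P[...,2]>.06)&(P[...,2]<.125)&(P[...,0]>.25)&(P[...,0]<.75)&(abs(P[...,1]+.03)<.22)
    if n=="top":
        k,l,st,_=cv2.connectedComponentsWithStats(hi.astype(np.uint8))
        for j in range(1,k):
            if st[j,4]>15: print("comp",st[j],P[l==j].mean(0).round(3),np.percentile(P[l==j],[1,99],axis=0).round(3).tolist())
        # white lid plate
        w=(hsv[...,1]<60)&(hsv[...,2]>120)&hi&(P[...,2]>.095)
        k,l,st,_=cv2.connectedComponentsWithStats(w.astype(np.uint8));j=1+st[1:,4].argmax()
        cnt=cv2.findContours((l==j).astype(np.uint8),0,2)[0];cc=max(cnt,key=len)
        b=cv2.boxPoints(cv2.minAreaRect(P[l==j][:,:2].astype(np.float32)));print("white",b.round(3).tolist(),P[l==j][:,2].mean())
        print(np.round(P[225:262:1,367],3)[:, :].tolist())
im=C["top"]["pixels"][135:265,285:425,::-1];im=cv2.resize(im,None,fx=4,fy=4,interpolation=2);im=cv2.convertScaleAbs(im,alpha=1.6)
im2=C["side"]["pixels"][170:300,235:400,::-1];im2=cv2.resize(im2,None,fx=4,fy=4,interpolation=2)
cv2.imwrite("pics/topc.png",im);cv2.imwrite("pics/sidec.png",cv2.convertScaleAbs(im2,alpha=1.6))
E
```

```text
Traceback (most recent call last):
ValueError: attempt to get argmax of an empty sequence
```

```bash
python3 - <<'E'
from h import *
C={n:dict(np.load(n+"0.npz")) for n in("top","side")}
for n,c in C.items():
    P=pts(c);hsv=cv2.cvtColor(c["pixels"],cv2.COLOR_RGB2HSV)
    win=(329,205) if n=="side" else (342,193)
    print(c["pixels"].dtype,hsv[win[1]-3,win[0]-6:win[0]+6:3].tolist())
    a=c["pixels"].astype(int);m=(a[...,0]>1.8*a[...,1])&(a[...,0]>1.8*a[...,2])&(a[...,0]>50)
    m[:win[1]-30]=0;m[win[1]+30:]=0;m[:,:win[0]-30]=0;m[:,win[0]+30:]=0
    q=P[m];print(n,"timer",m.sum(),np.percentile(q,[2,50,98],axis=0).round(3).tolist())
    hi=(P[...,2]>.06)&(P[...,2]<.125)&(P[...,0]>.25)&(P[...,0]<.75)&(abs(P[...,1]+.03)<.22)
    if n=="top":
        k,l,st,_=cv2.connectedComponentsWithStats(hi.astype(np.uint8))
        for j in range(1,k):
            if st[j,4]>15: print("comp",st[j],P[l==j].mean(0).round(3))
        w=(hsv[...,1]<70)&(hsv[...,2]>120)&hi&(P[...,2]>.095)
        k,l,st,_=cv2.connectedComponentsWithStats(w.astype(np.uint8));j=1+st[1:,4].argmax()
        b=cv2.boxPoints(cv2.minAreaRect(P[l==j][:,:2].astype(np.float32)));print("white",b.round(3).tolist(),P[l==j][:,2].mean())
        print(np.round(P[230:260:2,367],3).tolist())
im=C["top"]["pixels"][135:265,285:425,::-1];im=cv2.resize(im,None,fx=4,fy=4,interpolation=2);im=cv2.convertScaleAbs(im,alpha=1.6)
im2=C["side"]["pixels"][170:300,235:400,::-1];im2=cv2.resize(im2,None,fx=4,fy=4,interpolation=2)
cv2.imwrite("pics/topc.png",im);cv2.imwrite("pics/sidec.png",cv2.convertScaleAbs(im2,alpha=1.6))
E
```

```text
uint8 [[3, 174, 182], [3, 171, 180], [3, 171, 189], [3, 172, 181]]
top timer 409 [[0.59, -0.023, 0.152], [0.615, 0.002, 0.164], [0.642, 0.027, 0.177]]
comp [ 303  147  108  109 7036] [ 0.609 -0.044  0.103]
comp [428 168   8  21 118] [ 0.666 -0.243  0.083]
white [[0.515999972820282, 0.0560000017285347], [0.5680000185966492, -0.16699999570846558], [0.7070000171661377, -0.13500000536441803], [0.6549999713897705, 0.08799999952316284]] 0.10654178711865922
[[0.53, -0.077, 0.021], [0.525, -0.079, -0.004], [0.519, -0.079, 0.001], [0.514, -0.079, -0.0], [0.508, -0.079, -0.001], [0.503, -0.079, -0.005], [0.497, -0.079, -0.006], [0.492, -0.079, -0.0], [0.484, -0.07, 0.091], [0.479, -0.07, 0.097], [0.474, -0.069, 0.1], [0.469, -0.07, 0.09], [0.464, -0.079, -0.002], [0.458, -0.079, -0.0], [0.453, -0.079, -0.002]]
uint8 [[13, 77, 112], [10, 93, 112], [9, 107, 110], [10, 107, 112]]
side timer 693 [[0.592, -0.037, 0.111], [0.619, -0.026, 0.153], [0.644, 0.01, 0.175]]
```

View pics/topc.png

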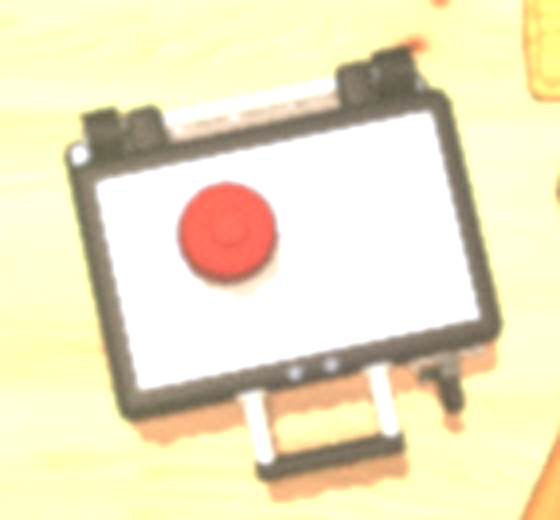

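View pics/sidec.png

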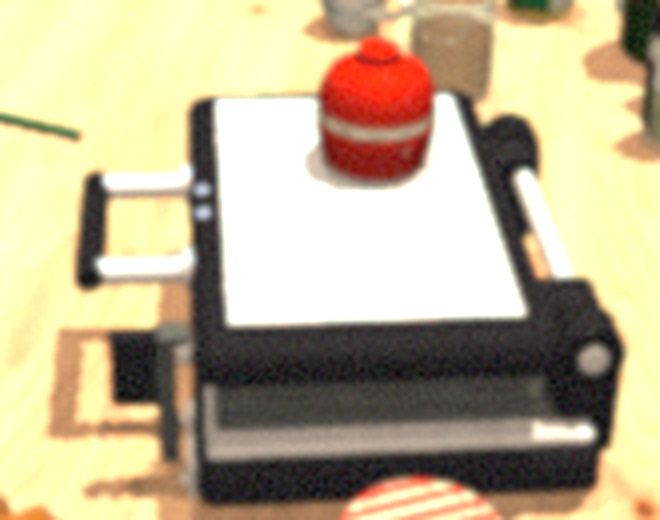

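The enlarged top view shows the bar from px (350,252) to (385,245) and the tab at px (398,234). The side crop confirms the tab stands in front of the grill, right of the handle. I'll fit the bar and tab points, and triangulate them against the side view.

```bash
python3 - <<'E'
from h import *
C={n:dict(np.load(n+"0.npz")) for n in("top","side")}
def grid(n,z0,z1,x0,x1,y0,y1):
    P=pts(C[n]);return P[(P[...,2]>z0)&(P[...,2]<z1)&(P[...,0]>x0)&(P[...,0]<x1)&(P[...,1]>y0)&(P[...,1]<y1)]
yaw=np.radians(13.1);xg=np.array([np.cos(yaw),np.sin(yaw)]);yg=np.array([-xg[1],xg[0]])
o=np.array([.478,-.07])+.150*xg;print("origin guess",o)
for n in C:
    P=pts(C[n]);G=np.stack([(P[...,:2]-o)@xg,(P[...,:2]-o)@yg,P[...,2]],-1)
    for nm,b in dict(bar=(-.17,-.135,-.07,.07,.07,.12),tab=(-.15,-.108,-.12,-.065,.06,.11)).items():
        m=(G[...,0]>b[0])&(G[...,0]<b[1])&(G[...,1]>b[2])&(G[...,1]<b[3])&(G[...,2]>b[4])&(G[...,2]<b[5])
        q=G[m];v,u=np.where(m)
        if len(q): print(n,nm,len(q),np.percentile(q,[3,50,97],axis=0).round(4).tolist(),"px",u.min(),u.max(),v.min(),v.max())
        if nm=="bar" and len(q)>9: print("fit slope in grill frame",np.polyfit(q[:,1],q[:,0],1))
        if nm=="tab": print(np.round(q[np.argsort(q[:,0])],3)[::2].tolist())
E
```

```text
origin guess [ 0.6240964 -0.0360023]
top bar 267 [[-0.1585, -0.0477, 0.0885], [-0.15, -0.0013, 0.0958], [-0.137, 0.0457, 0.1016]] px 349 386 239 255
fit slope in grill frame [ 0.0003926  -0.14965731]
top tab 71 [[-0.1384, -0.0981, 0.0622], [-0.1225, -0.0898, 0.0858], [-0.1088, -0.0851, 0.0923]] px 394 401 225 237
[[-0.14, -0.095, 0.085], [-0.138, -0.09, 0.085], [-0.137, -0.088, 0.065], [-0.136, -0.092, 0.088], [-0.135, -0.087, 0.086], [-0.134, -0.096, 0.084], [-0.134, -0.093, 0.09], [-0.133, -0.089, 0.083], [-0.132, -0.097, 0.084], [-0.131, -0.094, 0.082], [-0.13, -0.088, 0.093], [-0.129, -0.087, 0.062], [-0.128, -0.092, 0.083], [-0.127, -0.087, 0.083], [-0.126, -0.095, 0.088], [-0.125, -0.09, 0.085], [-0.124, -0.087, 0.071], [-0.123, -0.093, 0.087], [-0.122, -0.087, 0.089], [-0.121, -0.096, 0.084], [-0.12, -0.091, 0.086], [-0.119, -0.087, 0.079], [-0.118, -0.087, 0.062], [-0.117, -0.089, 0.086], [-0.116, -0.096, 0.092], [-0.115, -0.094, 0.088], [-0.115, -0.085, 0.063], [-0.114, -0.087, 0.086], [-0.113, -0.085, 0.083], [-0.112, -0.093, 0.088], [-0.112, -0.09, 0.088], [-0.111, -0.098,
[... 2887 characters left out ...]
.101, 0.067], [-0.114, -0.101, 0.072], [-0.114, -0.102, 0.077], [-0.114, -0.102, 0.082], [-0.114, -0.098, 0.086], [-0.114, -0.103, 0.087], [-0.114, -0.096, 0.089], [-0.113, -0.102, 0.063], [-0.113, -0.102, 0.068], [-0.112, -0.1, 0.071], [-0.112, -0.101, 0.076], [-0.112, -0.102, 0.082], [-0.112, -0.102, 0.086], [-0.112, -0.101, 0.088], [-0.112, -0.095, 0.089], [-0.111, -0.1, 0.062], [-0.111, -0.099, 0.066], [-0.111, -0.101, 0.072], [-0.11, -0.1, 0.076], [-0.11, -0.098, 0.079], [-0.11, -0.101, 0.086], [-0.11, -0.101, 0.088], [-0.11, -0.086, 0.087], [-0.109, -0.102, 0.075], [-0.108, -0.104, 0.081], [-0.108, -0.1, 0.083], [-0.108, -0.103, 0.089], [-0.108, -0.095, 0.088], [-0.108, -0.089, 0.088]]
```

```bash
cat >> h.py <<'E'
o=np.array([.6248,-.039]);yaw=np.radians(13.1)
xg=np.array([np.cos(yaw),np.sin(yaw)]);yg=np.array([-xg[1],xg[0]])
def W(x,y,z): return np.r_[o+x*xg+y*yg,z]
from scipy.spatial.transform import Rotation as Ro
Rt=np.array([[yg[0],xg[0],0],[yg[1],xg[1],0],[0,0,-1.]])
if np.linalg.det(Rt)<0: Rt[:,0]*=-1
Rt2=Rt.copy();Rt2[:,:2]*=-1
def go(*targets):
    s=r.sense();R=s["ee_rot"];print("joints",np.round(s["joints"],1),"tcp",np.round(s["tcp_pos"],4),"F",np.round(s["wrist_force"],1),s["gripper_width"],s["gripper_force"],s["time_s"])
    for t in targets: print("shift",np.round(R.T@(np.array(t)-s["tcp_pos"]),4))
    for q in (Rt,Rt2): print("rot",np.round(Ro.from_matrix(np.array(R).T@q).as_rotvec(degrees=True),2))
E
python3 -c "
from h import *
go([.616,.002,.26])"
```

```text
joints [-48.9  22.1   0.4  -0.  -68.4 -14.8] tcp [ 0.2766 -0.5599  0.2216] F [ 0.2 -0.4 -0.5] 0.9999545811588882 0.0 0.1
shift [-0.5531  0.3536 -0.0378]
rot [ 7.0000e-02 -1.0000e-01  1.0318e+02]
rot [ 1.000e-01  7.000e-02 -7.682e+01]
```

The rows are not in the units I measure in: shifts go in shares of 600 mm and turns go in shares of 180 degrees. I convert before sending: -0.28 m / 0.6 = -0.4667, 0.18 m / 0.6 = 0.3, -38 degrees / 180 = -0.2111.

inch_along([
  [1,-0.05,0.0333,-0.0333,0,0,-0.0167],
  [1,-0.1167,0.075,-0.0633,0,0,-0.0444],
  [1,-0.175,0.1117,-0.0633,0,0,-0.0722],
  [1,-0.2333,0.15,-0.0633,0,0,-0.1],
  [1,-0.2917,0.1867,-0.0633,0,0,-0.1278],
  [1,-0.35,0.2233,-0.0633,0,0,-0.1556],
  [1,-0.4083,0.2617,-0.0633,0,0,-0.1833],
  [1,-0.4667,0.3,-0.0633,0,0,-0.2111],
])

```text
time_s: 0.9
tcp_pos: [0.4485, -0.2732, 0.2603]
ee_rot: [[-0.431, -0.903, -0.0], [-0.903, 0.431, 0.0], [-0.0, 0.001, -1.0]]
wrist_force: [1.2, -0.5, 0.7]
gripper_width: 0.998
gripper_force: 0.0
```

```bash
python3 -c "
from h import *
go([.616,.002,.26])"
```

```text
joints [-13.6  10.8  -9.9  -0.  -69.4 -11.9] tcp [ 0.4485 -0.2732  0.2603] F [ 1.2 -0.5  0.7] 0.9982113298851916 0.0 0.9
shift [-3.205e-01 -3.260e-02  3.000e-04]
rot [ 2.0000e-02 -4.0000e-02  1.4139e+02]
rot [ 3.000e-02  2.000e-02 -3.861e+01]
```

To row units: -0.3205 m / 0.6 = -0.5342, -0.29 m / 0.6 = -0.4833, -38.6 degrees / 180 = -0.2144.

inch_along([
  [1,-0.05,-0.005,0,0,0,-0.0222],
  [1,-0.1167,-0.0117,0,0,0,-0.05],
  [1,-0.1917,-0.02,0,0,0,-0.0778],
  [1,-0.2667,-0.0267,0,0,0,-0.1111],
  [1,-0.3417,-0.035,0,0,0,-0.1444],
  [1,-0.4167,-0.0417,0,0,0,-0.1778],
  [1,-0.4833,-0.05,0,0,0,-0.2144],
  [1,-0.5342,-0.0543,0,0,0,-0.2144],
])

```text
time_s: 1.7
tcp_pos: [0.6173, 0.002, 0.2597]
ee_rot: [[0.226, -0.974, -0.001], [-0.974, -0.226, -0.0], [-0.0, 0.001, -1.0]]
wrist_force: [-0.1, -0.7, -0.3]
gripper_width: 1.003
gripper_force: 0.0
```

```bash
python3 - <<'E'
from h import *
go([.616,.002,.26],[.616,.002,.115])
c=r.capture("wrist");save(c,"w1");P=pts(c)
print(np.round(c["world_from_camera"],3).tolist())
a=c["pixels"].astype(int);m=(a[...,0]>1.8*a[...,1])&(a[...,0]>1.8*a[...,2])&(a[...,0]>50)
q=P[m];q=q[(q[:,2]>.1)&(q[:,2]<.19)]
print(len(q),np.percentile(q,[1,50,99],axis=0).round(4).tolist())
d=q[(q[:,2]>.11)&(q[:,2]<.152)];print("circle",cv2.minEnclosingCircle(d[:,:2].astype(np.float32)))
E
```

```text
joints [ 15.2  20.1   2.8  -0.  -72.8  -2.1] tcp [0.6173 0.002  0.2597] F [-0.1 -0.7 -0.3] 1.002809888913909 0.0 1.7
shift [-0.0003  0.0013 -0.0003]
shift [-0.0003  0.0011  0.1447]
rot [ 2.0000e-02 -9.0000e-02  1.7998e+02]
rot [ 0.06  0.01 -0.02]
[[-0.974, 0.219, 0.057, 0.633], [-0.227, -0.944, -0.239, -0.063], [0.002, -0.246, 0.969, 0.421], [0.0, 0.0, 0.0, 1.0]]
3284 [[0.5902, -0.0793, 0.1201], [0.6196, -0.0077, 0.1628], [0.8591, 0.0333, 0.1757]]
circle ((0.7438225746154785, -0.020410627126693726), 0.15709362924098969)
```

View pics/w1.png

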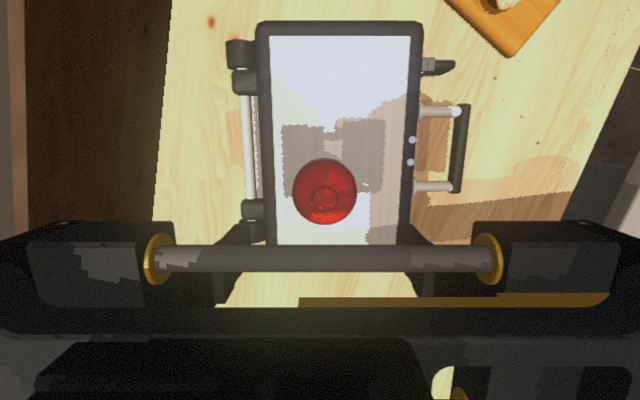

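The wrist view shows the timer as a disc about 32 px in radius at (324,191), the bar at (460,148) and the tab at (440,67). I'll refine the timer, bar and tab from here.

```bash
python3 - <<'E'
from h import *
c=r.capture("wrist");P=pts(c);K=c["K"];T=c["world_from_camera"]
def ray(u,v,z):
    d=T[:3,:3]@np.array([(u-K[0,2])/K[0,0],-(v-K[1,2])/K[1,1],-1]);return T[:3,3]+d*(z-T[2,3])/d[2]
a=c["pixels"].astype(int);m=((a[...,0]>1.8*a[...,1])&(a[...,0]>1.8*a[...,2])&(a[...,0]>50)).astype(np.uint8)
m[:140]=0;m[235:]=0;m[:,:280]=0;m[:,370:]=0
cc=max(cv2.findContours(m,0,2)[0],key=cv2.contourArea);(u,v),rad=cv2.minEnclosingCircle(cc)
print(u,v,rad,[ray(u,v,z).round(4).tolist() for z in(.13,.152)])
q=P[m>0];print(np.percentile(q,[1,50,99],axis=0).round(4).tolist())
G=np.stack([(P[...,:2]-o)@xg,(P[...,:2]-o)@yg,P[...,2]],-1)
for nm,b in dict(bar=(-.17,-.135,-.07,.07,.07,.12),tab=(-.15,-.112,-.12,-.065,.08,.11)).items():
    k=(G[...,0]>b[0])&(G[...,0]<b[1])&(G[...,1]>b[2])&(G[...,1]<b[3])&(G[...,2]>b[4])&(G[...,2]<b[5])
    print(nm,k.sum(),np.percentile(G[k],[2,50,98],axis=0).round(4).tolist())
E
```

```text
327.1974792480469 189.61256408691406 32.214900970458984 [[0.6165, 0.0001, 0.13], [0.6179, -0.0045, 0.152]]
[[0.5903, -0.0328, 0.1488], [0.6188, -0.0076, 0.1631], [0.6455, 0.0231, 0.1756]]
bar 1494 [[-0.1565, -0.0478, 0.0883], [-0.1468, -0.0033, 0.0957], [-0.1364, 0.0467, 0.0981]]
tab 280 [[-0.138, -0.0953, 0.082], [-0.1245, -0.0896, 0.087], [-0.1125, -0.084, 0.089]]
```

To row units: 0.143 m / 0.6 = 0.2383, 0.13 m / 0.6 = 0.2167.

inch_along([
  [1,0.0017,0,0.05,0,0,0],
  [1,0.0017,0,0.1083,0,0,0],
  [1,0.0017,0,0.1667,0,0,0],
  [1,0.0017,0,0.2167,0,0,0],
  [1,0.0017,0,0.2383,0,0,0],
  [1,0.0017,0,0.2383,0,0,0],
])

```text
time_s: 2.4
tcp_pos: [0.6153, -0.0021, 0.1155]
ee_rot: [[0.222, -0.975, -0.005], [-0.975, -0.222, -0.001], [-0.0, 0.005, -1.0]]
wrist_force: [-0.0, 0.5, -0.3]
gripper_width: 0.996
gripper_force: 0.0
```

inch_along([
  [0.3,0,0,0,0,0,0],
  [0.3,0,0,0,0,0,0],
  [0.3,0,0,0,0,0,0],
  [0.3,0,0,0,0,0,0],
  [0.3,0,0,0,0,0,0],
  [0.3,0,0,0,0,0,0],
])

```text
time_s: 3.0
tcp_pos: [0.6172, -0.0013, 0.1188]
ee_rot: [[0.223, -0.975, 0.001], [-0.975, -0.223, -0.0], [0.0, -0.001, -1.0]]
wrist_force: [-2.8, 0.7, 6.2]
gripper_width: 0.72
gripper_force: 30.0
```

To row units: -0.1 m / 0.6 = -0.1667, -0.09 m / 0.6 = -0.15.

inch_along([
  [0.3,0,0,-0.0167,0,0,0],
  [0.3,0,0,-0.05,0,0,0],
  [0.3,0,0,-0.1,0,0,0],
  [0.3,0,0,-0.15,0,0,0],
  [0.3,0,0,-0.1667,0,0,0],
  [0.3,0,0,-0.1667,0,0,0],
])

```text
time_s: 3.6
tcp_pos: [0.6174, -0.0011, 0.2189]
ee_rot: [[0.223, -0.975, 0.003], [-0.975, -0.223, 0.001], [-0.0, -0.003, -1.0]]
wrist_force: [-0.4, 0.5, -1.7]
gripper_width: 0.717
gripper_force: 30.0
```

```bash
python3 - <<'E'
from h import *
go([.44,.18,.22],[.44,.18,.013])
P=pts(r.capture("top"));m=(abs(P[...,0]-.44)<.08)&(abs(P[...,1]-.18)<.08);print(np.percentile(P[m][:,2],[1,50,99,100]))
P=pts(r.capture("side"));m=(abs(P[...,0]-.44)<.08)&(abs(P[...,1]-.18)<.08)&(P[...,2]<.1);print(np.percentile(P[m][:,2],[1,50,99,100]))
E
```

```text
joints [ 14.9  21.4  -1.1  -0.  -67.3  -2. ] tcp [ 0.6174 -0.0011  0.2189] F [-0.4  0.5 -1.7] 0.7172182573164456 29.998012394062243 3.6
shift [-0.216   0.1325 -0.0015]
shift [-0.216   0.1332  0.2055]
rot [4.0000e-02 2.9000e-01 1.7978e+02]
rot [-0.18  0.02 -0.22]
[-0.0044818   0.6135888   0.66293939  0.67093592]
[-0.00256106 -0.00011387  0.00605444  0.00765403]
```

To row units: -0.1974 m / 0.6 = -0.329, 0.0958 m / 0.6 = 0.1597.

inch_along([
  [0.3,-0.0333,0.0167,0,0,0,0],
  [0.3,-0.1,0.0483,0,0,0,0],
  [0.3,-0.1667,0.0817,0,0,0,0],
  [0.3,-0.2333,0.1133,0,0,0,0],
  [0.3,-0.2917,0.1417,0.0167,0,0,0],
  [0.3,-0.329,0.1597,0.05,0,0,0],
  [0.3,-0.329,0.1597,0.1,0,0,0],
  [0.3,-0.329,0.1597,0.15,0,0,0],
])

```text
time_s: 4.5
tcp_pos: [0.4778, 0.17, 0.1253]
ee_rot: [[0.225, -0.974, -0.002], [-0.974, -0.225, -0.001], [0.0, 0.002, -1.0]]
wrist_force: [-0.2, 0.5, -1.1]
gripper_width: 0.722
gripper_force: 30.0
```

inch_along([
  [0.3,0,0,0.05,0,0,0],
  [0.3,0,0,0.0917,0,0,0],
  [0.3,0,0,0.125,0,0,0],
  [0.3,0,0,0.15,0,0,0],
  [0.3,0,0,0.1633,0,0,0],
  [0.3,0,0,0.1733,0,0,0],
  [0.3,0,0,0.18,0,0,0],
  [0.3,0,0,0.18,0,0,0],
])

```text
time_s: 5.3
tcp_pos: [0.4792, 0.1696, 0.0193]
ee_rot: [[0.223, -0.975, -0.0], [-0.975, -0.223, -0.0], [0.0, 0.001, -1.0]]
wrist_force: [-1.2, 0.9, -1.2]
gripper_width: 0.719
gripper_force: 30.0
```

To row units: 0.006 m / 0.6 = 0.01, 0.005 m / 0.6 = 0.0083.

inch_along([
  [0.3,0,0,0.0033,0,0,0],
  [0.3,0,0,0.0067,0,0,0],
  [0.3,0,0,0.0083,0,0,0],
  [0.3,0,0,0.01,0,0,0],
  [0.3,0,0,0.01,0,0,0],
])

```text
time_s: 5.8
tcp_pos: [0.4793, 0.1697, 0.0135]
ee_rot: [[0.223, -0.975, -0.0], [-0.975, -0.223, 0.0], [-0.0, 0.0, -1.0]]
wrist_force: [0.8, -0.4, -1.2]
gripper_width: 0.724
gripper_force: 30.0
```

```bash
python3 - <<'E'
from h import *
P=None;c=r.capture("side");P=pts(c)
a=c["pixels"].astype(int);m=(a[...,0]>1.8*a[...,1])&(a[...,0]>1.8*a[...,2])&(a[...,0]>40)&(abs(P[...,0]-.48)<.06)&(abs(P[...,1]-.17)<.06)&(P[...,2]<.11)
print(m.sum(),np.percentile(P[m],[1,50,99],axis=0).round(4).tolist())
E
```

```text
225 [[0.4495, 0.134, 0.0094], [0.4714, 0.1481, 0.0549], [0.5015, 0.1691, 0.0704]]
```

To row units: 0.002 m / 0.6 = 0.0033, 0.0015 m / 0.6 = 0.0025.

inch_along([
  [0.3,0,0,0.0017,0,0,0],
  [0.3,0,0,0.0025,0,0,0],
  [0.3,0,0,0.0033,0,0,0],
  [0.3,0,0,0.0033,0,0,0],
])

```text
time_s: 6.25
tcp_pos: [0.4794, 0.1697, 0.0118]
ee_rot: [[0.223, -0.975, 0.0], [-0.975, -0.223, -0.0], [0.0, 0.0, -1.0]]
wrist_force: [-1.6, -0.6, 1.7]
gripper_width: 0.723
gripper_force: 30.0
```

To row units: 0.0005 m / 0.6 = 0.0008.

inch_along([
  [0.3,0,0,0.0008,0,0,0],
  [0.3,0,0,0.0008,0,0,0],
], only="force")

```text
wrist_force: [-2.1, 0.4, 5.4]
gripper_force: 30.0
```

inch_along([
  [0.8,0,0,0,0,0,0],
  [1,0,0,0,0,0,0],
  [1,0,0,0,0,0,0],
  [1,0,0,0,0,0,0],
  [1,0,0,0,0,0,0],
])

```text
time_s: 6.95
tcp_pos: [0.4794, 0.1698, 0.0109]
ee_rot: [[0.223, -0.975, -0.0], [-0.975, -0.223, -0.0], [0.0, 0.0, -1.0]]
wrist_force: [0.5, -0.6, -0.8]
gripper_width: 0.982
gripper_force: 0.0
```

To row units: -0.18 m / 0.6 = -0.3, -0.06 m / 0.6 = -0.1.

inch_along([
  [1,0,0,-0.0333,0,0,0],
  [1,0,0,-0.1,0,0,0],
  [1,0,0,-0.1667,0,0,0],
  [1,0,0,-0.2333,0,0,0],
  [0.6,0,0,-0.2833,0,0,0],
  [0.3,0,0,-0.3,0,0,0],
  [0,0,0,-0.3,0,0,0],
], quiet=true)

```text
ok
```

```bash
python3 - <<'E'
from h import *
go(W(-.130,-.0675,.19),W(-.130,-.0675,.06))
for n in("top","side"):
    c=r.capture(n);P=pts(c)
    a=c["pixels"].astype(int);m=(a[...,0]>1.8*a[...,1])&(a[...,0]>1.8*a[...,2])&(a[...,0]>40)&(abs(P[...,0]-.48)<.06)&(abs(P[...,1]-.17)<.06)&(P[...,2]<.11)
    print(m.sum(),np.percentile(P[m],[1,50,99],axis=0).round(4).tolist())
E
```

```text
joints [ 37.8  12.2 -18.3  -0.  -59.3 -24.9] tcp [0.4799 0.1702 0.1923] F [ 0.1  0.1 -0.7] 0.8135690418558253 0.0 7.65
shift [0.3042 0.0351 0.0017]
shift [0.3044 0.0355 0.1317]
rot [1.4000e-01 2.7000e-01 1.7978e+02]
rot [-0.17  0.09 -0.22]
31 [[0.4704, 0.1438, 0.0502], [0.4837, 0.1488, 0.0551], [0.4963, 0.1547, 0.0618]]
207 [[0.4542, 0.1337, 0.0085], [0.4723, 0.148, 0.055], [0.5, 0.1702, 0.0691]]
```

To row units: 0.3042 m / 0.6 = 0.507, 0.28 m / 0.6 = 0.4667, -0.2 degrees / 180 = -0.0011.

inch_along([
  [0,0.0333,0.0033,0,0,0,0],
  [0,0.1,0.0117,0,0,0,0],
  [0,0.175,0.02,0,0,0,0],
  [0,0.25,0.0283,0,0,0,0],
  [0,0.325,0.0367,0,0,0,0],
  [0,0.4,0.045,0,0,0,0],
  [0,0.4667,0.0533,0,0,0,0],
  [0,0.507,0.0585,0,0,0,-0.0011],
], quiet=true)

```text
ok
```

inch_along([
  [0,0,0,0.0333,0,0,0],
  [0,0,0,0.0667,0,0,0],
  [0,0,0,0.0833,0,0,0],
  [0,0,0,0.0833,0,0,0],
  [0,0,0,0.0833,0,0,0],
])

```text
time_s: 9.05
tcp_pos: [0.5131, -0.1345, 0.1407]
ee_rot: [[0.227, -0.974, -0.001], [-0.974, -0.227, -0.0], [0.0, 0.001, -1.0]]
wrist_force: [-0.5, 0.9, -0.5]
gripper_width: 0.004
gripper_force: 0.0
```

```bash
python3 - <<'E'
from h import *
go(W(-.130,-.0675,.06))
c=r.capture("wrist");save(c,"w2")
E
```

```text
joints [  2.9  17.3 -19.5   0.  -53.2  10.3] tcp [ 0.5131 -0.1345  0.1407] F [-0.5  0.9 -0.5] 0.0035700703461715947 0.0 9.05
shift [-0.0002 -0.0005  0.0807]
rot [ 2.0000e-02  9.0000e-02 -1.7997e+02]
rot [ 0.06 -0.01  0.03]
```

View pics/w2.png

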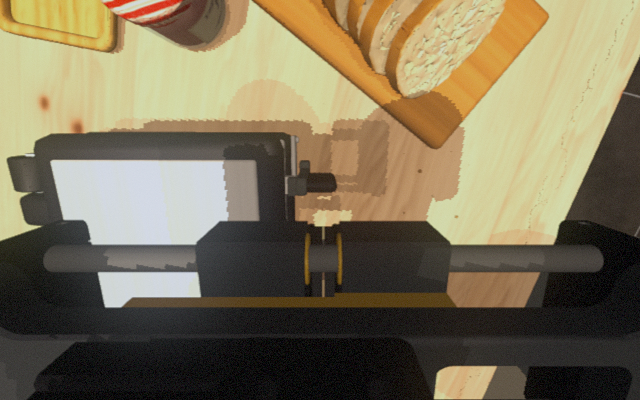

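The wrist view shows the tab at (320,183), directly ahead of the fingers' centre line (u≈323), with the fingers still to its left. I'll descend beside it.

To row units: 0.08 m / 0.6 = 0.1333, 0.07 m / 0.6 = 0.1167.

inch_along([
  [0,0,0,0.0333,0,0,0],
  [0,0,0,0.0667,0,0,0],
  [0,0,0,0.0917,0,0,0],
  [0,0,0,0.1167,0,0,0],
  [0,0,0,0.1333,0,0,0],
  [0,0,0,0.1333,0,0,0],
])

```text
time_s: 9.7
tcp_pos: [0.5126, -0.1344, 0.0604]
ee_rot: [[0.227, -0.974, -0.002], [-0.974, -0.227, 0.0], [-0.0, 0.002, -1.0]]
wrist_force: [0.3, 0.6, -0.4]
gripper_width: 0.005
gripper_force: 0.0
```

inch_along([
  [0,0.0067,0,0,0,0,0],
  [0,0.0133,0,0,0,0,0],
  [0,0.02,0,0,0,0,0],
  [0,0.02,0,0,0,0,0],
])

```text
time_s: 10.1
tcp_pos: [0.5164, -0.1468, 0.0618]
ee_rot: [[0.226, -0.974, 0.002], [-0.974, -0.226, -0.0], [0.001, -0.002, -1.0]]
wrist_force: [0.7, 1.0, -0.4]
gripper_width: 0.006
gripper_force: 0.0
```

inch_along([
  [0,0.0067,0,0,0,0,0],
  [0,0.0133,0,0,0,0,0],
  [0,0.02,0,0,0,0,0],
  [0,0.025,0,0,0,0,0],
  [0,0.03,0,0,0,0,0],
  [0,0.03,0,0,0,0,0],
])

```text
time_s: 10.7
tcp_pos: [0.5199, -0.1638, 0.0611]
ee_rot: [[0.226, -0.974, 0.0], [-0.974, -0.226, 0.001], [-0.001, -0.0, -1.0]]
wrist_force: [-0.3, 3.5, 2.2]
gripper_width: 0.007
gripper_force: 1.7
```

inch_along([
  [0,0.0033,0,0,0,0,0],
  [0,0.0067,0,0,0,0,0],
  [0,0.0067,0,0,0,0,0],
])

```text
time_s: 11.0
tcp_pos: [0.5199, -0.1646, 0.0611]
ee_rot: [[0.226, -0.974, -0.001], [-0.974, -0.226, 0.004], [-0.005, 0.0, -1.0]]
wrist_force: [-2.7, 18.7, 7.3]
gripper_width: 0.004
gripper_force: 9.1
```

To row units: -0.1 m / 0.6 = -0.1667, -0.09 m / 0.6 = -0.15.

inch_along([
  [0,-0.0083,0,0,0,0,0],
  [0,-0.0167,0,0,0,0,0],
  [0,-0.0167,0,-0.05,0,0,0],
  [0,-0.0167,0,-0.1,0,0,0],
  [0,-0.0167,0,-0.15,0,0,0],
  [0.25,-0.0167,0,-0.1667,0,0,0],
  [0.5,-0.0167,0,-0.1667,0,0,0],
])

```text
time_s: 11.7
tcp_pos: [0.519, -0.1584, 0.1622]
ee_rot: [[0.226, -0.974, 0.003], [-0.974, -0.226, -0.0], [0.001, -0.003, -1.0]]
wrist_force: [1.4, 1.0, 0.8]
gripper_width: 0.109
gripper_force: 0.0
```

```bash
python3 - <<'E'
from h import *
for n in("side","wrist"):
    c=r.capture(n);P=pts(c);G=np.stack([(P[...,:2]-o)@xg,(P[...,:2]-o)@yg,P[...,2]],-1)
    k=(G[...,0]>-.145)&(G[...,0]<-.114)&(abs(G[...,1]+.1)<.045)&(G[...,2]>.05)&(G[...,2]<.1)
    if k.sum(): print(n,k.sum(),np.percentile(G[k],[2,50,98],axis=0).round(4).tolist())
    k=(abs(G[...,0])<.08)&(abs(G[...,1])<.1)&(G[...,2]>.09)&(G[...,2]<.13)
    print("lid",np.percentile(G[k],[10,50,90],axis=0).round(4)[:,2])
go(W(-.149,0,.16),W(-.149,0,.071))
E
```

```text
side 288 [[-0.1416, -0.1231, 0.0516], [-0.1273, -0.1201, 0.0725], [-0.1144, -0.1128, 0.0889]]
lid [0.1053 0.1068 0.1079]
wrist 558 [[-0.139, -0.1209, 0.0513], [-0.1259, -0.1169, 0.0863], [-0.1142, -0.1096, 0.0885]]
lid [0.1052 0.1061 0.1069]
joints [  0.2  17.2 -16.5  -0.  -56.4  12.9] tcp [ 0.5174 -0.1581  0.1597] F [-0.   1.  -0.3] 0.19422140876004793 0.0 11.8
shift [-0.0916  0.0175 -0.0002]
shift [-0.0915  0.0173  0.0888]
rot [ 9.0000e-02 -2.0000e-01  1.7994e+02]
rot [ 0.13  0.06 -0.06]
```

To row units: -0.0916 m / 0.6 = -0.1527, 0.089 m / 0.6 = 0.1483.

inch_along([
  [0.46,-0.05,0.01,0,0,0,0],
  [0.46,-0.1083,0.02,0,0,0,0],
  [0.46,-0.1527,0.0292,0,0,0,0],
  [0.46,-0.1527,0.0292,0.05,0,0,0],
  [0.46,-0.1527,0.0292,0.0917,0,0,0],
  [0.46,-0.1527,0.0292,0.125,0,0,0],
  [0.46,-0.1527,0.0292,0.1483,0,0,0],
  [0.46,-0.1527,0.0292,0.1483,0,0,0],
])

```text
time_s: 12.6
tcp_pos: [0.4776, -0.0732, 0.0686]
ee_rot: [[0.226, -0.974, -0.009], [-0.974, -0.226, -0.001], [-0.001, 0.009, -1.0]]
wrist_force: [0.3, -0.4, -0.9]
gripper_width: 0.458
gripper_force: 0.0
```

inch_along([
  [0,0,0,0,0,0,0],
  [0,0,0,0,0,0,0],
  [0,0,0,0,0,0,0],
  [0,0,0,0,0,0,0],
  [0,0,0,0,0,0,0],
])

```text
time_s: 13.1
tcp_pos: [0.4773, -0.0736, 0.0723]
ee_rot: [[0.226, -0.974, -0.007], [-0.974, -0.226, -0.001], [-0.0, 0.007, -1.0]]
wrist_force: [-6.1, -0.7, 6.0]
gripper_width: 0.172
gripper_force: 30.0
```

To row units: -0.0821 m / 0.6 = -0.1368, -0.0722 m / 0.6 = -0.1203.

inch_along([
  [0,0,-0.0012,-0.0175,0,0,0],
  [0,0,-0.0033,-0.035,0,0,0],
  [0,0,-0.006,-0.0525,0,0,0],
  [0,0,-0.0097,-0.0697,0,0,0],
  [0,0,-0.0138,-0.0868,0,0,0],
  [0,0,-0.019,-0.1037,0,0,0],
  [0,0,-0.0247,-0.1203,0,0,0],
  [0,0,-0.0312,-0.1368,0,0,0],
])

```text
time_s: 13.9
tcp_pos: [0.4942, -0.0696, 0.1538]
ee_rot: [[0.225, -0.974, -0.011], [-0.974, -0.225, -0.001], [-0.001, 0.011, -1.0]]
wrist_force: [-8.1, -3.4, -0.5]
gripper_width: 0.179
gripper_force: 30.0
```

```bash
cat >> h.py <<'E'
def lid():
    c=r.capture("side");P=pts(c);G=np.stack([(P[...,:2]-o)@xg,(P[...,:2]-o)@yg,P[...,2]],-1)
    hsv=cv2.cvtColor(c["pixels"],cv2.COLOR_RGB2HSV)
    k=(abs(G[...,0])<.11)&(abs(G[...,1])<.12)&(G[...,2]>.09)&(hsv[...,1]<60)&(hsv[...,2]>110)
    q=G[k];
    if len(q)>50:
        d=np.linalg.svd(q-q.mean(0),full_matrices=False)[2][2];print("lid",len(q),np.degrees(np.arctan2(abs(d[0]),abs(d[2]))),d)
    return c,G
E
python3 - <<'E'
from h import *
c,G=lid();save(c,"s3");go()
E
```

```text
lid 3411 19.93010006749277 [-0.34087083  0.00394112 -0.94010188]
joints [ 10.6  13.8 -22.1  -0.  -54.7   2.4] tcp [ 0.4949 -0.0695  0.1554] F [-11.   -2.6   2.6] 0.17568240905356938 29.99964863061905 13.95
rot [ 5.0000e-02 -8.6000e-01  1.7993e+02]
rot [ 0.55  0.03 -0.06]
```

View pics/s3.png

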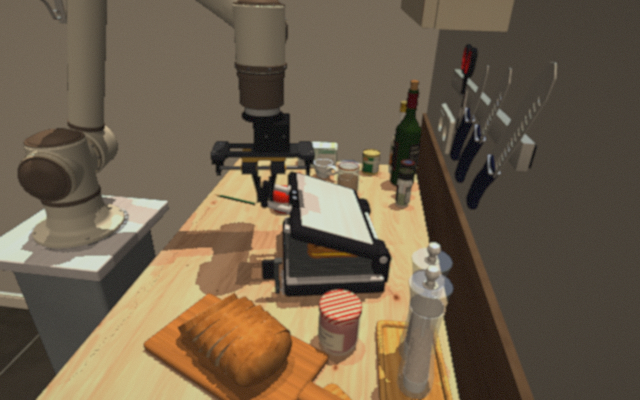

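The side view shows the lid at about 20° (measured 19.9°), the fingers on the bar, and the timer standing clear at (282,197). Continuing along the arc.

To row units: -0.0707 m / 0.6 = -0.1178, -0.0627 m / 0.6 = -0.1045.

inch_along([
  [0,0,-0.0063,-0.016,0,0,0],
  [0,0,-0.0133,-0.0318,0,0,0],
  [0,0,-0.022,-0.0472,0,0,0],
  [0,0,-0.0312,-0.0622,0,0,0],
  [0,0,-0.041,-0.0767,0,0,0],
  [0,0,-0.0515,-0.0908,0,0,0],
  [0,0,-0.0627,-0.1045,0,0,0],
  [0,0,-0.0743,-0.1178,0,0,0],
])

```text
time_s: 14.75
tcp_pos: [0.5363, -0.0599, 0.2259]
ee_rot: [[0.226, -0.974, -0.014], [-0.974, -0.226, -0.003], [-0.001, 0.014, -1.0]]
wrist_force: [-14.2, -2.5, 8.2]
gripper_width: 0.174
gripper_force: 30.0
```

To row units: -0.0656 m / 0.6 = -0.1093, -0.0563 m / 0.6 = -0.0938.

inch_along([
  [0,0,-0.0112,-0.0137,0,0,0],
  [0,0,-0.0233,-0.0263,0,0,0],
  [0,0,-0.0358,-0.0383,0,0,0],
  [0,0,-0.0497,-0.0497,0,0,0],
  [0,0,-0.064,-0.06,0,0,0],
  [0,0,-0.0787,-0.0697,0,0,0],
  [0,0,-0.0938,-0.0787,0,0,0],
  [0,0,-0.1093,-0.0872,0,0,0],
])

```text
time_s: 15.55
tcp_pos: [0.6046, -0.0443, 0.2815]
ee_rot: [[0.227, -0.974, -0.001], [-0.974, -0.227, -0.002], [0.001, 0.001, -1.0]]
wrist_force: [-5.4, -0.2, 6.5]
gripper_width: 0.173
gripper_force: 30.0
```

inch_along([
  [0,0,0,0,0,0,0],
  [0,0,0,0,0,0,0],
  [0,0,0,0,0,0,0],
])

```text
time_s: 15.85
tcp_pos: [0.6055, -0.0441, 0.2818]
ee_rot: [[0.227, -0.974, 0.003], [-0.974, -0.227, -0.001], [0.002, -0.002, -1.0]]
wrist_force: [-7.2, 0.2, 9.5]
gripper_width: 0.174
gripper_force: 30.0
```

```bash
python3 - <<'E'
from h import *
c,G=lid();save(c,"s4");go(W(-.0195,0,.275))
P=pts(c);k=(abs(G[...,0]+.03)<.06)&(abs(G[...,1])<.06)&(G[...,2]>.2)
a=c["pixels"].astype(int);m=(a[...,0]>1.8*a[...,1])&(a[...,0]>1.8*a[...,2])&(a[...,0]>40)&(abs(P[...,0]-.48)<.06)&(abs(P[...,1]-.17)<.06)&(P[...,2]<.11)
print(m.sum(),np.percentile(P[m],[1,50,99],axis=0).round(4).tolist())
E
```

```text
lid 566 58.06767193161746 [ 0.84797188 -0.04065099  0.52848007]
joints [ 11.1  18.3   3.3   0.1 -74.9   2. ] tcp [ 0.6055 -0.0441  0.2818] F [-7.5 -0.   9. ] 0.17308290070959365 29.99486267566681 15.9
shift [-0.0006 -0.0004  0.0068]
rot [ 1.7000e-01 -2.0000e-01 -1.7996e+02]
rot [-0.12 -0.11  0.04]
428 [[0.4553, 0.1329, 0.0044], [0.4836, 0.1449, 0.046], [0.5085, 0.1756, 0.0687]]
```

View pics/s4.png

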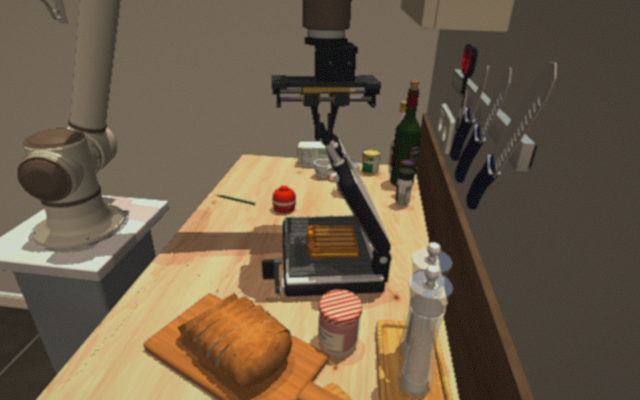

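The lid is up at about 60°: the plane fit gives 58° and the TCP position gives about 60–61°. The bar is still between the fingers at (325,140), with the opening at 15 mm. The sandwich is on the lower plate at (332,240), and the timer is upright on the worktop at (284,198). Handing in.

```bash
python3 -c "
from station import r
print(r.finish_job())"
```

```text
the job is handed in; nothing more can be done
None
```

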